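# Lay the marked willow length in the V-rest and take a moisture reading

### The arm

A 6-joint arm with a two-finger parallel gripper is mounted at the origin on the work surface. World frame = base frame: x ahead of the robot, y to its left, z up, the work surface at z = 0. Lengths are in mm, angles in degrees, forces in N, time in s.
With the tool pointing down it reaches from about 300 to 850 mm from the base axis. Payload 4.2 kg.
Tool frame: the origin (TCP) lies midway between the tips of the shut fingers; the grasp point (between the pads) lies 19 mm behind it; z points along the fingers, y is the direction in which the jaws open and shut (so a half turn about z gives the same grasp; the last joint's range is limited). The gripper opens to 91 mm and grips with 3 to 60 N. Pads are 32 mm wide; open, the fingers measure 118 mm over their backs; the gripper's body (76 mm by 178 mm) begins 60 mm behind the grasp point.
Start: joints at [-68.182, 18.312, 89.639, -0, 72.044, -1.146], TCP at [224.344, -529.446, 213.976] pointing down, gripper open.
Joint ranges: [-177.97, 177.97], [-48.28, 115.42], [12.27, 149.76], [-77.06, 257.06], [2.81, 150.46], [-146.56, 146.56]. Speed limits (degrees/s): [147.25, 147.25, 180, 180, 180, 180].

### API

Orientations are given as [roll, pitch, yaw] about the fixed x, y, z axes, in that order (R = Rz(yaw) Ry(pitch) Rx(roll)).
In Python, from workcell import env gives the robot as it stands.
- The arm moves only by the shell command python3 -m jog 'ROWS' [FORCE]. ROWS is JSON, a list of rows, each an object of numbers: "dx", "dy", "dz": the shift along the world's x, y, z in m; "wx", "wy", "wz": the turn, a rotation vector about the world's x, y, z in rad; "grip": the gripper's target within -1 to 1 (shut at 1, half-way at 0, fully open at -1). In form: [{"dx": .., "dy": .., "dz": .., "wx": .., "wy": .., "wz": .., "grip": ..}, ...]. A call has 1 to 10 rows; each row shifts and turns the commanded pose from where the row before left it; what a row does not reach is not made up. A row lasts 1/10 s, in which the tool goes at most 50 mm and 8.59 degrees, less where a joint would pass 70% of its speed; a pose out of reach is approached as far as the arm can. A call with a gripper value outside its range is refused whole. The fingers move at their own pace and stop on an object; FORCE is the grip in N (left out, the last holds). Time passes only in rows, so rows that do not move let the fingers close. It gives the time, the measured TCP pose, the force and the opening at its end, in the units of the state.
- env.state(): the state, without advancing time (a new reading comes with each control period).
- env.grab_frame(name): name is "scene" or "side" or "wrist"; returns the picture (384x512x3 uint8, red, green, blue); there is no depth.
- env.get_calibration(name): a dict with "fx", "fy", "cx", "cy" (pixels), "R" (3x3) and "t" (3): a world point X has camera coordinates R X + t. Camera axes: x right, y down, z forward; pixel columns grow to the right and rows downward; lengths in mm; the calibration is good to about 2 mm. A picture is of the moment at which its call begins: read the wrist's pose just before it. get_calibration takes no time and is no camera call; for the wrist camera it gives the pose at the moment of the call.
- env.job_done(): hands the job in, once; it reports no verdict.
The state is a dict: "time_s": time; "qpos": joint angles; "qvel": joint speeds; "effort": joint torques, N m; "ee_pos": TCP position; "ee_rot": TCP orientation; "force": force on the tool from outside, world axes, zero at the start; "torque": the same for the moment, N m; "gripper_width": finger opening in mm.
Only numpy, scipy, OpenCV 4.12 (cv2) and the standard library are available. Lean on these libraries where they do the work, as an engineer would, in place of code of your own. Each camera call takes 0.05 s, during which the arm holds its last target. There are 200 camera calls.

### The job

Gently lay the cut willow length with the red band in the two forks of the V-rest, roughly centred, without dropping it, and let go. Then lift the yellow moisture meter out of its stand and hold it upright with its rubber foot centred on the red band from above, the foot's long side along the stick, pressing lightly so that the sprung foot is pushed about half-way in. Leave the other things alone, and finish while still holding the meter there: do not let go of it or put it back.

Things in the scene. Friction and masses are not known exactly. Their poses are not given: they have to be found in the camera images.
- stick_center (a point): Centre (half-way up and half-way along, on the axis) of the loose round willow length with the red band: olive bark, 28 mm in diameter, 200 mm long, about 0.09 kg. Its x axis runs along the stick. It starts lying on the table among two similar lengths, about 100 mm from its neighbours, and can roll.
- stick_band (a point): Point on the stick's axis at the middle of the 24 mm wide red band that goes right round it, 25 mm from the stick's centre along +x of the stick. The bark surface is 14 mm from this point.
- stick_blue_center (a point): Centre of the similar length with a blue band (28 x 200 mm, x along it): a bystander, leave alone.
- stick_plain_center (a point): Centre of the similar length without a band (28 x 200 mm, x along it): a bystander, leave alone.
- rest_seat (a point): Fixed V-rest: two Y-shaped steel forks of 8 mm round bar, at 55 mm either side of the centre on a 160 x 70 x 16 mm wooden foot. This point, 78.8 mm above the table, is where the axis of a seated 28 mm stick lies, half-way between the forks. Its x axis is the direction in which the stick must lie (either way round), z up. The fork tops are 89 mm above the table and 64 mm apart over all (y). The stick is centred to within about 20 mm along x.
- meter_grip (a point): Centre of the handle of the loose moisture meter: an upright yellow bar 34 mm (x) by 24 mm (y) by 90 mm (z, up), about 0.18 kg in all, best pinched across y. A black collar 54 x 44 x 5 mm lies 45 to 50 mm below this point, then a nose 20 mm in diameter and 40 mm long, then the sprung foot, whose underside is 116 mm below this point when not pressed in. It starts upright in its stand.
- meter_foot (a point): Centre of the underside of the meter's rubber foot, a bar 24 mm (x, its long side) by 12 mm (y) by 6 mm high that moves in and out with the spring. Axes parallel to the meter's; z along the meter, up when it is upright.
- meter_tip (a joint): How far the sprung foot is pushed in, in m: 0 free, 0.014 fully in. It starts to move at 1 N and takes about 0.4 N more per mm (about 4 N at half-way).
- stand: Fixed wooden meter stand, 90 (x) x 80 (y) x 75 mm high, origin at the centre of its underside. The meter's collar rests on its top, its nose and foot hang in a 36 x 28 mm hole right through, about 66 mm deep below the top: lift the meter straight up by more than that to clear.
- secateurs: Secateurs with red handles, about 165 mm long, 20 mm high, lying on the table: leave alone. Origin near the pivot.
- twine: Yellow spool, 64 mm in diameter, 70 mm high: leave alone. Origin under its centre.
- cup: Red cup, 80 mm across the rim, 95 mm high: leave alone. Origin under its centre.
- jar: Closed jar, 68 mm in diameter, 85 mm high: leave alone. Origin under its centre.
Things that resemble listed ones, but are neither listed nor needed, are in the scene too. What is meant by the part that bears meter_grip is not green, pink or purple, and is the smaller of those in its own colour.

How it is judged (in metres and radians):
On the way, in this order (a step that is already met when the one before it is completed fails the run):
1. the red-banded stick lies in both forks, roughly centred, and is let go (x of stick_center in the frame of rest_seat between -0.025 and 0.025 m and y of stick_center in the frame of rest_seat between -0.006 and 0.006 m and z of stick_center in the frame of rest_seat between -0.006 and 0.006 m and angle between the x axis of stick_center and the x axis of rest_seat, either way round below 0.1 rad and contact force between the fingers and stick below 0.05 N and linear speed of stick below 0.03 m/s), for 0.3 s.
2. the meter is lifted clear of its stand in the gripper (contact force between the fingers and meter above 1 N and contact force between meter and stand below 0.05 N and z of meter_foot in the frame of stand above 0.078 m), for 0.1 s.
At the end, for the whole second after the job is handed in: Stick at rest in both forks (25 mm along, 6 mm across, 0.1 rad), untouched by the fingers. Meter gripped and still, upright within 8 deg, foot within 9 mm along and 7 mm across of the band's middle, 0.22 rad of the stick, pressing 1 to 7 N, pushed in 2.5 to 11.5 mm, touching no stand or rest (x of stick_center in the frame of rest_seat between -0.025 and 0.025 m and y of stick_center in the frame of rest_seat between -0.006 and 0.006 m and z of stick_center in the frame of rest_seat between -0.006 and 0.006 m and angle between the x axis of stick_center and the x axis of rest_seat, either way round below 0.1 rad and contact force between the fingers and stick below 0.05 N and contact force between the fingers and meter above 1 N and contact force between meter and stand below 0.05 N and contact force between meter and rest below 0.05 N and contact force between meter and stick between 1 and 7 N and value of joint meter_tip between 0.0025 and 0.0115 m and x of meter_foot in the frame of stick_band between -0.009 and 0.009 m and y of meter_foot in the frame of rest_seat between -0.007 and 0.007 m and angle between meter_grip's own z axis and vertical below 0.14 rad and angle between the x axis of meter_foot and the x axis of stick_center, either way round below 0.22 rad and height (world z) of meter_grip above 0.15 m and linear speed of each of meter, stick below 0.02 m/s); the arm keeps its last pose, push and grip.
It fails at once if the meter is pushed hard (over 15 N) onto the stick (contact force between meter and stick above 15 N).
It fails at once if the red-banded stick is dropped (moving faster than 0.6 m/s out of the gripper) (contact force between the fingers and stick below 0.01 N and linear speed of stick above 0.6 m/s).
It fails at once if a bystander is moved by more than 30 mm (distance of any of stick_blue_center, stick_plain_center, secateurs, twine, cup, jar from where it was at the start of the episode above 0.03 m).
It also fails if it takes over 53 s, if anything falls off the work surface, if the arm or the gripper's body presses on something with over 40 N, if the wrist force passes 120 N, or if a joint passes its speed limit or range.

## Working session

There is one attempt and no reset: what is moved stays moved. The work goes in short steps, Python scripts to look and compute and a shell command to move; the robot and the scene stay as the last step left them, time stands still between calls to the robot, and variables do not carry over. Pictures are saved under pics/ and viewed, about 8 in all and at most 12, crops included, and the job is handed in when it is done.

```bash
mkdir -p pics; ls
python3 - <<'E'
from workcell import env
import cv2,numpy as np
for n in("scene","side"):
    f=env.grab_frame(n); np.save(f"pics/{n}0.npy",f)
    cv2.imwrite(f"pics/{n}0.png",cv2.resize(f[:,:,::-1],(800,600),interpolation=cv2.INTER_CUBIC))
    c=env.get_calibration(n); print(n,{k:np.round(v,3).tolist() for k,v in c.items()})
print(env.state())
E
```

```text
pics
scene {'fx': 406.747, 'fy': 406.747, 'cx': 251.362, 'cy': 183.084, 'R': [[-0.1, 0.995, -0.003], [0.826, 0.082, -0.558], [-0.555, -0.058, -0.83]], 't': [140.931, -404.908, 1599.773]}
side {'fx': 462.128, 'fy': 462.128, 'cx': 251.66, 'cy': 189.488, 'R': [[-0.751, -0.661, -0.017], [-0.318, 0.384, -0.867], [0.579, -0.645, -0.498]], 't': [377.229, 269.665, 964.698]}
{'time_s': 0.1, 'qpos': array([-6.81812741e+01,  1.83483827e+01,  8.96977954e+01,  7.09853810e-04,
        7.20431952e+01, -1.14749544e+00]), 'qvel': array([-0.0212629 ,  0.05456705, -0.0493854 ,  0.06944244, -0.06357453,
        0.07354131]), 'effort': array([ 3.28898486e-04, -4.13333344e+01, -2.32509971e+01,  7.28349318e-02,
        4.21501428e-02, -5.96538644e-05]), 'ee_pos': array([ 224.18701543, -529.02471677,  213.21127015]), 'ee_rot': array([-1.79910658e+02, -2.46460942e-03,  2.29660000e+01]), 'force': array([-0.50462157,  0.27862752, -0.27201402]), 'torque': array([ 0.02069457, -0.00629859, -0.00149542]), 'gripper_width': 91.37193515200696}
```

View pics/scene0.png

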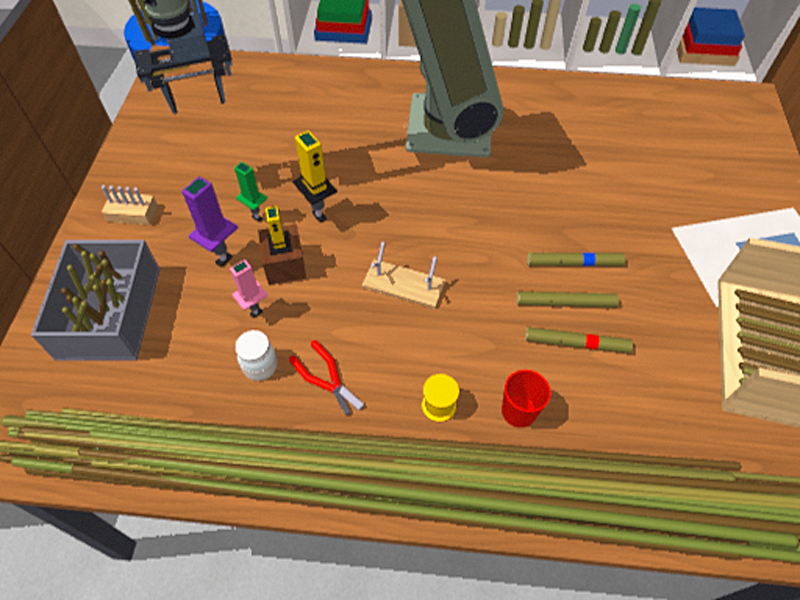

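View pics/side0.png

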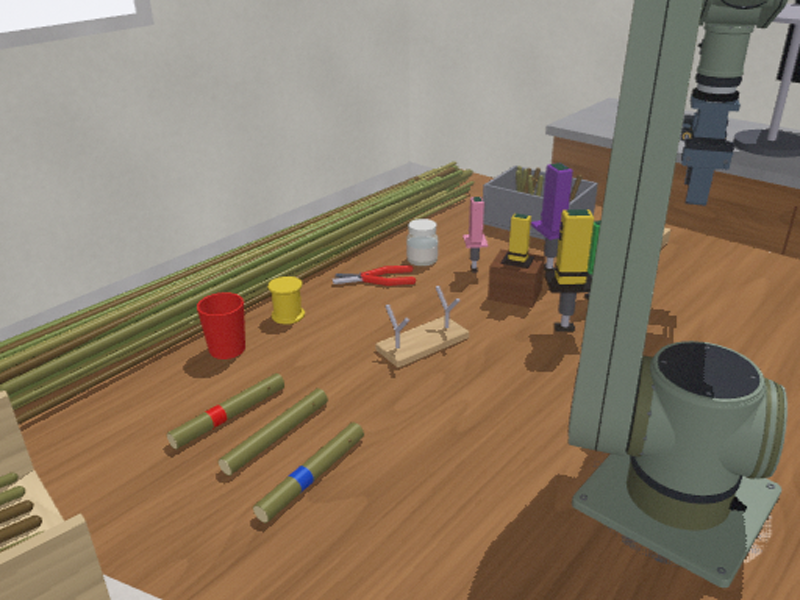

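The scene picture shows the red-banded stick at (580,341) and the rest at (405,275). There are two yellow meters: a large one standing free at (312,165) and a small one in the wooden stand at (276,230). The small one fits the description, being the smaller yellow one and in its stand. The green (247,190), pink (245,285) and purple (207,215) ones are ruled out. Next I'll measure and confirm in one crop.

```bash
cat > h.py <<'E'
import numpy as np,cv2
from workcell import env
def ray(c,p,z):
    R=np.array(c["R"]);t=np.array(c["t"]);o=-R.T@t
    d=R.T@np.array([(p[0]-c["cx"])/c["fx"],(p[1]-c["cy"])/c["fy"],1.])
    return o+d*(z-o[2])/d[2]
def proj(c,X):
    q=np.array(c["R"])@np.array(X,float)+np.array(c["t"]); return np.array([c["fx"]*q[0]/q[2]+c["cx"],c["fy"]*q[1]/q[2]+c["cy"]])
def tri(c1,p1,c2,p2):
    P=lambda c:np.diag([1,1,1])@np.array([[c["fx"],0,c["cx"]],[0,c["fy"],c["cy"]],[0,0,1]])@np.c_[c["R"],c["t"]]
    X=cv2.triangulatePoints(P(c1),P(c2),np.array(p1,float),np.array(p2,float))[:,0]; return X[:3]/X[3]
def blobs(img,lo,hi,amin=15):
    h=cv2.cvtColor(img,cv2.COLOR_RGB2HSV); m=cv2.inRange(h,np.array(lo),np.array(hi))
    n,l,s,c=cv2.connectedComponentsWithStats(m); return m,[(s[i].tolist(),np.round(c[i],1).tolist(),l==i) for i in range(1,n) if s[i][4]>=amin]
E
python3 - <<'E'
from h import *
S=np.load("pics/scene0.npy");D=np.load("pics/side0.npy");cs=env.get_calibration("scene");cd=env.get_calibration("side")
for n,I,c in(("scene",S,cs),("side",D,cd)):
    for nm,lo,hi in(("red",(0,200,120),(4,255,255)),("yel",(23,200,120),(32,255,255)),("bark",(20,100,40),(35,220,200))):
        m,b=blobs(I,lo,hi,20)
        for s,ce,mk in b:
            if nm=="bark" and (s[0]<(320 if n=="scene" else 100) or s[1]>(230 if n=="scene" else 340) or (n=="side" and (s[1]<225 or s[0]>240))): continue
            print(n,nm,s,ce,np.round(ray(cs if n=="scene" else cd,ce,22),0))
h=cv2.cvtColor(S,cv2.COLOR_RGB2HSV);print(h[160,390:402:5],h[217:219,345:400:10])
cv2.imwrite("pics/crop.png",cv2.resize(S[118:200,160:290,::-1],None,fx=6,fy=6,interpolation=cv2.INTER_CUBIC))
E
```

```text
scene red [202, 0, 34, 21, 183] [219.3, 15.6] [-361. -321.   22.]
scene red [439, 15, 35, 21, 190] [454.4, 30.4] [-354.  694.   22.]
scene red [375, 214, 8, 9, 63] [378.7, 218.4] [604. 306.  22.]
scene red [185, 218, 33, 32, 323] [203.3, 235.3] [ 713. -212.   22.]
scene red [321, 237, 32, 36, 847] [335.6, 254.0] [734. 175.  22.]
scene yel [189, 83, 20, 41, 422] [198.6, 104.6] [ 187. -318.   22.]
scene yel [170, 132, 12, 24, 135] [175.7, 145.0] [ 384. -363.   22.]
scene yel [270, 239, 24, 31, 585] [281.2, 254.0] [749.  20.  22.]
scene bark [336, 0, 11, 31, 183] [340.7, 14.5] [-421.  214.   22.]
scene bark [349, 0, 9, 15, 37] [353.3, 7.3] [-481.  272.   22.]
scene bark [404, 0, 19, 35, 236] [413.0, 16.3] [-438.  531.   22.]
scene bark [325, 4, 10, 26, 153] [329.7, 16.3] [-403.  165.   22.]
scene bark [384, 7, 13, 27, 163] [389.8, 19.5] [-405.  427.   22.]
scene bark [373, 11, 12, 22, 127] [378.4, 21.4] [-386.  376.   22.]
scene bark [338, 162, 35, 8, 271] [355.3, 165.5] [411. 244.  22.]
scene bark [381, 162, 19, 8, 151] [390.1, 165.5] [400. 358.  22.]
scene bark [331, 186, 65, 11, 536]
[... 627 characters left out ...]
side bark [147, 251, 63, 52, 471] [177.4, 276.6] [489. 273.  22.]
side bark [108, 264, 24, 14, 42] [119.7, 270.4] [609. 346.  22.]
side bark [112, 267, 24, 20, 175] [124.0, 276.2] [584. 352.  22.]
side bark [193, 270, 35, 28, 99] [210.0, 284.0] [413. 242.  22.]
side bark [199, 272, 34, 34, 270] [215.8, 289.2] [391. 246.  22.]
side bark [163, 305, 24, 19, 73] [174.7, 314.2] [403. 355.  22.]
side bark [169, 309, 23, 24, 192] [180.8, 320.1] [380. 357.  22.]
[[ 12 171 183]
 [ 13 170 190]
 [ 14 171 186]] [[[ 27 137 117]
  [ 28 140 133]
  [ 26 132 155]
  [  7 231 237]
  [ 30 135 142]
  [ 28 135 132]]

 [[ 27 134  93]
  [ 28 144 117]
  [ 28 142 138]
  [  6 242 247]
  [ 29 131 148]
  [ 28 145 141]]]
```

View pics/crop.png

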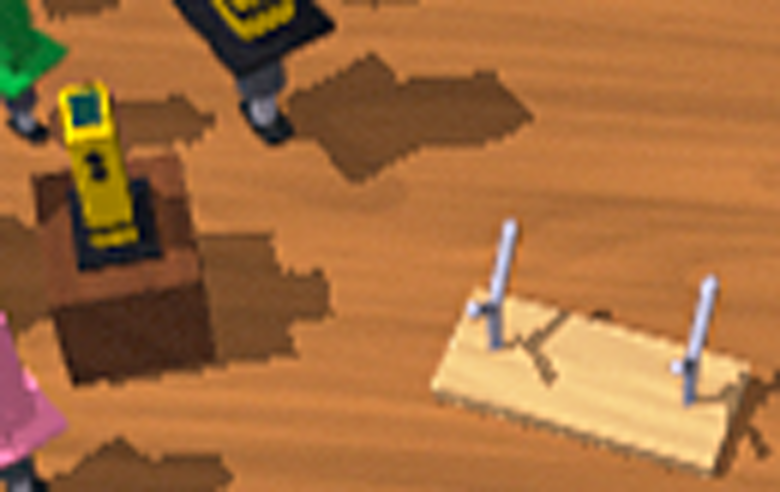

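The crop confirms the small yellow meter with its collar on the brown stand (crop (100,170), scene pixel (177,146)). It also shows the rest's board and the tops of its four fork arms. Now the positions.

Run:
```python
from h import *
S=np.load("pics/scene0.npy");D=np.load("pics/side0.npy");c=env.get_calibration("scene");cd=env.get_calibration("side")
q=lambda p:(p[0]/6+160-.42,p[1]/6+118-.42)
def quad(n,P,z):
    W=np.array([ray(c,q(p),z)[:2] for p in P]);print(n,np.round(W,0).tolist(),"centre",np.round(W.mean(0),1))
    for a,b in((0,1),(1,2),(2,3),(3,0)):
        v=W[b]-W[a];print("   len %.0f dir %.1f"%(np.hypot(*v),np.degrees(np.arctan2(v[1],v[0]))))
quad("stand",[(32,178),(180,155),(202,280),(52,308)],75)
quad("metertop",[(61,92),(101,84),(109,137),(67,138)],170)
quad("collar",[(70,192),(147,178),(160,253),(79,270)],80)
quad("restboard",[(477,288),(748,368),(715,462),(433,385)],16)
quad("forktops",[(510,222),(710,279),(683,367),(474,308)],89)
# stick
for n,I,cc,bx in(("scene",S,c,(333,207,408,228)),("side",D,cd,(105,238,184,290))):
    h=cv2.cvtColor(I,cv2.COLOR_RGB2HSV);m=cv2.inRange(h,np.array((20,80,30)),np.array((38,255,255)))
    r=cv2.inRange(h,np.array((0,200,100)),np.array((9,255,255)))
    M=np.zeros_like(m);x0,y0,x1,y1=bx;M[y0:y1,x0:x1]=(m|r)[y0:y1,x0:x1]
    k,l,s,_=cv2.connectedComponentsWithStats(M);i=1+np.argmax(s[1:,4]);ys,xs=np.where(l==i)
    # middle line: intersect with z
    pts=np.array([ray(cc,p,14)[:2] for p in zip(xs,ys)])
    cen,(w,hh),a=cv2.minAreaRect(pts.astype(np.float32));print(n,s[i],np.round(cen,1),w,hh,a)
    vx,vy,_,_=cv2.fitLine(pts.astype(np.float32),cv2.DIST_L2,0,.01,.01).ravel();print("  dir",np.degrees(np.arctan2(vy,vx)),"mean",pts.mean(0))
    ys,xs=np.where((r>0)&(l==i));print("  band",np.mean([ray(cc,p,18)[:2] for p in zip(xs,ys)],0))
p=[(139.8,267.)];print("tri band",tri(c,(378.7,218.4),cd,(139.8,267.)))
```

```text
stand [[438.0, -378.0], [415.0, -302.0], [497.0, -275.0], [522.0, -349.0]] centre [ 468.  -326.1]
   len 80 dir 107.2
   len 87 dir 18.2
   len 79 dir -71.0
   len 89 dir -160.8
metertop [[456.0, -342.0], [449.0, -323.0], [483.0, -312.0], [486.0, -333.0]] centre [ 468.5 -327.7]
   len 20 dir 110.8
   len 35 dir 18.0
   len 21 dir -82.6
   len 31 dir -162.3
collar [[450.0, -354.0], [436.0, -315.0], [485.0, -299.0], [500.0, -339.0]] centre [ 467.8 -326.7]
   len 41 dir 109.0
   len 52 dir 18.6
   len 43 dir -69.3
   len 53 dir -162.9
restboard [[445.0, -138.0], [484.0, 14.0], [545.0, 0.0], [511.0, -154.0]] centre [496.2 -69.2]
   len 157 dir 75.7
   len 63 dir -12.7
   len 158 dir -102.4
   len 68 dir 166.5
forktops [[454.0, -117.0], [480.0, -10.0], [537.0, -20.0], [511.0, -129.0]] centre [495.4 -69.3]
   len 110 dir 75.9
   len 57 dir -10.0
   len 112 dir -103.4
   len 58 dir 167.9
scene [337 210  68  16 599] [598.4 283.3] 202.46798706054688 33.237831115722656 88.02872467041016
  dir 87.74108 mean [598.2478099  283.45891547]
  band [601.22811253 307.55572559]
side [107 239  75  48 809] [597.9 276.2] 213.3677520751953 41.98242950439453 87.6518325805664
  dir 88.391365 mean [597.13319082 281.961463  ]
  band [592.31033582 304.22076595]
tri band [595.98472835 304.84995851  12.1250809 ]
```

Measurements, all consistent with the given sizes:

| Thing | Position (mm) | Direction |
|---|---|---|
| Stick centre | about (597, 282) | 88° towards the band |
| Rest | (496, -69) | 76° |
| Stand and meter | (468, -327) | 18.3° |

I'm setting out for the stick.

```bash
python3 -m jog '[{"dz":0.04,"grip":-1},{"dz":0.04,"dx":0.017,"dy":0.037},{"dx":0.017,"dy":0.037,"dz":0.02,"wz":0.12},{"dx":0.017,"dy":0.037,"wz":0.12},{"dx":0.017,"dy":0.037,"wz":0.12},{"dx":0.017,"dy":0.037,"wz":0.12},{"dx":0.017,"dy":0.037,"wz":0.12},{"dx":0.017,"dy":0.037,"wz":0.12},{"dx":0.017,"dy":0.037,"wz":0.12},{"dx":0.017,"dy":0.037,"wz":0.12}]'
python3 -m jog '[{"dx":0.017,"dy":0.037,"wz":0.12},{"dx":0.017,"dy":0.037,"wz":0.05},{"dx":0.017,"dy":0.037},{"dx":0.017,"dy":0.037},{"dx":0.017,"dy":0.037},{"dx":0.017,"dy":0.037},{"dx":0.017,"dy":0.037},{"dx":0.017,"dy":0.037},{"dx":0.017,"dy":0.037},{"dx":0.017,"dy":0.037}]'
python3 -m jog '[{"dx":0.017,"dy":0.037,"dz":-0.03},{"dx":0.017,"dy":0.037,"dz":-0.03},{"dx":0.016,"dy":0.033,"dz":-0.03},{},{},{}]'
python3 - <<'E'
from h import *
s=env.state();c=env.get_calibration("wrist");f=env.grab_frame("wrist");print(s["ee_pos"],s["ee_rot"],s["time_s"])
cv2.imwrite("pics/w1.png",f[:,:,::-1]);np.save("pics/w1.npy",f)
h=cv2.cvtColor(f,cv2.COLOR_RGB2HSV);m=cv2.inRange(h,np.array((0,180,100)),np.array((9,255,255)))
n,l,st,ce=cv2.connectedComponentsWithStats(m)
for i in range(1,n):
    if st[i,4]>100:
        P=np.float32([ray(c,p[::-1],20)[:2] for p in np.argwhere(l==i)]);print(st[i],cv2.minAreaRect(P))
m=cv2.inRange(h,np.array((20,80,30)),np.array((38,255,255)))|m
n,l,st,ce=cv2.connectedComponentsWithStats(m)
for i in range(1,n):
    if st[i,4]>800:
        P=np.float32([ray(c,p[::-1],16)[:2] for p in np.argwhere(l==i)]);print(st[i],cv2.minAreaRect(P))
E
```

```text
[ 224.18701543 -529.02471677  213.21127015] [-1.79910658e+02 -2.46460942e-03  2.29660000e+01] 0.1
[ 242  317  255   21 2622] ((69.6916275024414, -786.2085571289062), (38.1164436340332, 395.9559631347656), 23.085527420043945)invalid input
invalid input
invalid input
```

View pics/w1.png

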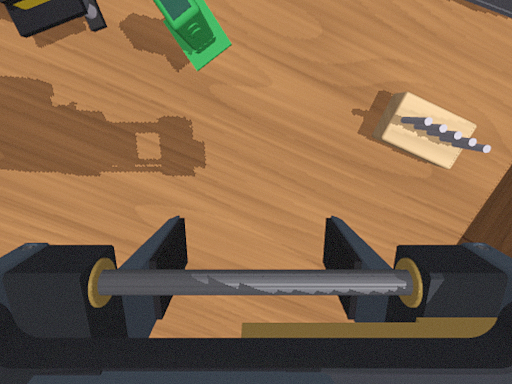

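The moves were refused, presumably because every row needs all its fields. The arm is still at the start, and the picture shows only the green meter and a dibber block. I'm sending the moves again with full rows.

```bash
python3 -m jog '[{"dx":0,"dy":0,"dz":0.04,"wx":0,"wy":0,"wz":0,"grip":-1},{"dx":0.017,"dy":0.037,"dz":0.04,"wx":0,"wy":0,"wz":0,"grip":-1},{"dx":0.017,"dy":0.037,"dz":0.02,"wx":0,"wy":0,"wz":0.12,"grip":-1},{"dx":0.017,"dy":0.037,"dz":0,"wx":0,"wy":0,"wz":0.12,"grip":-1},{"dx":0.017,"dy":0.037,"dz":0,"wx":0,"wy":0,"wz":0.12,"grip":-1},{"dx":0.017,"dy":0.037,"dz":0,"wx":0,"wy":0,"wz":0.12,"grip":-1},{"dx":0.017,"dy":0.037,"dz":0,"wx":0,"wy":0,"wz":0.12,"grip":-1},{"dx":0.017,"dy":0.037,"dz":0,"wx":0,"wy":0,"wz":0.12,"grip":-1},{"dx":0.017,"dy":0.037,"dz":0,"wx":0,"wy":0,"wz":0.12,"grip":-1},{"dx":0.017,"dy":0.037,"dz":0,"wx":0,"wy":0,"wz":0.12,"grip":-1}]'
```

```text
time_s: 1.15
ee_pos: [375.4, -199.4, 308.9]
ee_rot: [180.0, -0.0, 78.2]
force: [0.1, -0.6, 0.5]
gripper_width: 91.3
```

```bash
python3 -m jog '[{"dx":0.018,"dy":0.04,"dz":0,"wx":0,"wy":0,"wz":0.09,"grip":-1},{"dx":0.018,"dy":0.04,"dz":0,"wx":0,"wy":0,"wz":0.08,"grip":-1},{"dx":0.018,"dy":0.04,"dz":0,"wx":0,"wy":0,"wz":0,"grip":-1},{"dx":0.018,"dy":0.04,"dz":0,"wx":0,"wy":0,"wz":0,"grip":-1},{"dx":0.018,"dy":0.04,"dz":0,"wx":0,"wy":0,"wz":0,"grip":-1},{"dx":0.018,"dy":0.04,"dz":0,"wx":0,"wy":0,"wz":0,"grip":-1},{"dx":0.018,"dy":0.04,"dz":-0.02,"wx":0,"wy":0,"wz":0,"grip":-1},{"dx":0.018,"dy":0.04,"dz":-0.02,"wx":0,"wy":0,"wz":0,"grip":-1},{"dx":0.018,"dy":0.04,"dz":-0.02,"wx":0,"wy":0,"wz":0,"grip":-1},{"dx":0.018,"dy":0.04,"dz":-0.02,"wx":0,"wy":0,"wz":0,"grip":-1}]' >/dev/null
python3 -m jog '[{"dx":0.018,"dy":0.04,"dz":0,"wx":0,"wy":0,"wz":0,"grip":-1},{"dx":0.018,"dy":0.038,"dz":0,"wx":0,"wy":0,"wz":0,"grip":-1},{"dx":0,"dy":0,"dz":0,"wx":0,"wy":0,"wz":0,"grip":-1},{"dx":0,"dy":0,"dz":0,"wx":0,"wy":0,"wz":0,"grip":-1}]'
cat > look.py <<'E'
from h import *
s=env.state();c=env.get_calibration("wrist");f=env.grab_frame("wrist");print(s["ee_pos"].round(1),s["ee_rot"].round(1),s["time_s"])
cv2.imwrite("pics/w2.png",f[:,:,::-1]);np.save("pics/w2.npy",f)
h=cv2.cvtColor(f,cv2.COLOR_RGB2HSV);r=cv2.inRange(h,np.array((0,180,100)),np.array((9,255,255)))
for nm,m,z,a in(("red",r,20,100),("bark",r|cv2.inRange(h,np.array((20,80,30)),np.array((38,255,255))),14,800)):
    n,l,st,ce=cv2.connectedComponentsWithStats(m)
    for i in range(1,n):
        if st[i,4]>a:
            P=np.float32([ray(c,p[::-1],z)[:2] for p in np.argwhere(l==i)]);print(nm,st[i],cv2.minAreaRect(P))
E
python3 look.py
```

```text
time_s: 2.55
ee_pos: [590.9, 277.4, 227.8]
ee_rot: [-179.9, 0.1, 87.8]
force: [0.1, -0.0, -1.0]
gripper_width: 91.5
[590.9 277.4 227.8] [-1.799e+02  1.000e-01  8.780e+01] 2.55
red [250 144  22  19 358] ((599.3001708984375, 305.70281982421875), (23.984066009521484, 27.794055938720703), 85.3410873413086)
red [ 349  219   61   49 1035] ((772.7671508789062, 176.82510375976562), (42.4299201965332, 98.89738464355469), 45.01897430419922)
bark [  431     0    81   245 11555] ((887.1146240234375, 316.63531494140625), (316.5804748535156, 74.49860382080078), 89.59343719482422)
bark [ 250   93   22  148 2844] ((598.6937255859375, 279.1388244628906), (205.95216369628906, 28.261859893798828), 87.51557922363281)
bark [  86   94   36   52 1177] ((396.0821533203125, 357.5687255859375), (30.915632247924805, 64.24366760253906), 5.678880214691162)
bark [ 172  110   43  144 2819] ((506.09661865234375, 261.822021484375), (28.544471740722656, 207.04908752441406), 3.883556365966797)
bark [ 489  133   23  125 1442] ((938.4678344726562, 222.92843627929688), (31.801666259765625, 190.18894958496094), 12.43816089630127)
bark [ 106  162   40   79 1626] ((407.153564453125, 241.58775329589844), (30.77029037475586, 116.26701354980469), 5.453766822814941)
bark [ 349  219   61   49 1035] ((775.6024169921875, 173.91482543945312), (43.10479736328125, 100.47054290771484), 45.019020080566406)
bark [ 242  310  256   28 2779] ((768.28466796875, 18.939172744750977), (53.5633430480957, 416.6391296386719), 87.82524108886719)
```

View pics/w2.png

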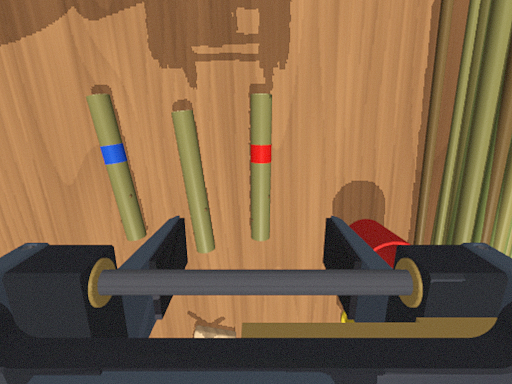

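The picture shows the red stick from (261,93) to (260,240) with its band at (260,153), aligned with the tool. Its centre is (598.5, 280), and both fingers have room to come down. Descending and gripping.

```bash
python3 -m jog '[{"dx":0.0075,"dy":0.003,"dz":-0.04,"wx":0,"wy":0,"wz":0,"grip":-1},{"dx":0,"dy":0,"dz":-0.04,"wx":0,"wy":0,"wz":0,"grip":-1},{"dx":0,"dy":0,"dz":-0.04,"wx":0,"wy":0,"wz":0,"grip":-1},{"dx":0,"dy":0,"dz":-0.035,"wx":0,"wy":0,"wz":0,"grip":-1},{"dx":0,"dy":0,"dz":-0.03,"wx":0,"wy":0,"wz":0,"grip":-1},{"dx":0,"dy":0,"dz":-0.02,"wx":0,"wy":0,"wz":0,"grip":-1},{"dx":0,"dy":0,"dz":-0.012,"wx":0,"wy":0,"wz":0,"grip":-1},{"dx":0,"dy":0,"dz":-0.006,"wx":0,"wy":0,"wz":0,"grip":-1},{"dx":0,"dy":0,"dz":0,"wx":0,"wy":0,"wz":0,"grip":-1},{"dx":0,"dy":0,"dz":0,"wx":0,"wy":0,"wz":0,"grip":-1}]'
python3 -m jog '[{"dx":0,"dy":0,"dz":0,"wx":0,"wy":0,"wz":0,"grip":0},{"dx":0,"dy":0,"dz":0,"wx":0,"wy":0,"wz":0,"grip":0.3},{"dx":0,"dy":0,"dz":0,"wx":0,"wy":0,"wz":0,"grip":1},{"dx":0,"dy":0,"dz":0,"wx":0,"wy":0,"wz":0,"grip":1},{"dx":0,"dy":0,"dz":0,"wx":0,"wy":0,"wz":0,"grip":1},{"dx":0,"dy":0,"dz":0,"wx":0,"wy":0,"wz":0,"grip":1},{"dx":0,"dy":0,"dz":0,"wx":0,"wy":0,"wz":0,"grip":1},{"dx":0,"dy":0,"dz":0,"wx":0,"wy":0,"wz":0,"grip":1}]' 20
```

```text
time_s: 3.6
ee_pos: [599.5, 280.0, 7.3]
ee_rot: [179.9, -0.1, 87.7]
force: [0.7, 0.6, -0.2]
gripper_width: 91.2
time_s: 4.4
ee_pos: [598.7, 280.0, 6.0]
ee_rot: [-180.0, 0.0, 87.7]
force: [0.1, -0.2, 0.2]
gripper_width: 30.3
```

```bash
python3 -m jog '[{"dx":0,"dy":0,"dz":0.02,"wx":0,"wy":0,"wz":0,"grip":1},{"dx":0,"dy":0,"dz":0.04,"wx":0,"wy":0,"wz":0,"grip":1},{"dx":0,"dy":0,"dz":0.04,"wx":0,"wy":0,"wz":0,"grip":1},{"dx":-0.006,"dy":-0.02,"dz":0.04,"wx":0,"wy":0,"wz":0,"grip":1},{"dx":-0.01,"dy":-0.036,"dz":0.02,"wx":0,"wy":0,"wz":-0.04,"grip":1},{"dx":-0.011,"dy":-0.036,"dz":0,"wx":0,"wy":0,"wz":-0.04,"grip":1},{"dx":-0.011,"dy":-0.036,"dz":0,"wx":0,"wy":0,"wz":-0.04,"grip":1},{"dx":-0.011,"dy":-0.036,"dz":0,"wx":0,"wy":0,"wz":-0.04,"grip":1},{"dx":-0.011,"dy":-0.036,"dz":0,"wx":0,"wy":0,"wz":-0.04,"grip":1},{"dx":-0.011,"dy":-0.036,"dz":0,"wx":0,"wy":0,"wz":0,"grip":1}]'
python3 -m jog '[{"dx":-0.01,"dy":-0.036,"dz":0,"wx":0,"wy":0,"wz":0,"grip":1},{"dx":-0.01,"dy":-0.036,"dz":0,"wx":0,"wy":0,"wz":0,"grip":1},{"dx":-0.008,"dy":-0.027,"dz":0,"wx":0,"wy":0,"wz":0,"grip":1},{"dx":-0.005,"dy":-0.014,"dz":0,"wx":0,"wy":0,"wz":0,"grip":1},{"dx":0,"dy":0,"dz":0,"wx":0,"wy":0,"wz":0,"grip":1},{"dx":0,"dy":0,"dz":0,"wx":0,"wy":0,"wz":0,"grip":1}]'
cat > cap.py <<'E'
import sys
from h import *
k=sys.argv[1];s=env.state();print(s["ee_pos"].round(1),s["ee_rot"].round(1),s["gripper_width"],s["time_s"])
f=env.grab_frame("scene");g=env.grab_frame("side")
x,y=int(sys.argv[2]),int(sys.argv[3]);u,v=int(sys.argv[4]),int(sys.argv[5])
z=lambda I,x,y:cv2.resize(I[y:y+120,x:x+80,::-1],None,fx=5,fy=5,interpolation=cv2.INTER_CUBIC)
cv2.imwrite(f"pics/{k}.png",np.hstack([z(f,x,y),z(g,u,v)]));np.save(f"pics/{k}s.npy",f);np.save(f"pics/{k}d.npy",g)
E
python3 cap.py c1 225 110 235 130
```

```text
time_s: 5.4
ee_pos: [526.9, 42.6, 166.0]
ee_rot: [180.0, 0.0, 76.2]
force: [0.2, -0.4, -1.3]
gripper_width: 27.7
time_s: 6.0
ee_pos: [495.0, -68.5, 166.0]
ee_rot: [180.0, -0.0, 76.2]
force: [-0.0, -0.3, 0.5]
gripper_width: 27.4
[495.  -68.5 166. ] [180.   -0.   76.2] 27.367989764562708 6.0
```

View pics/c1.png

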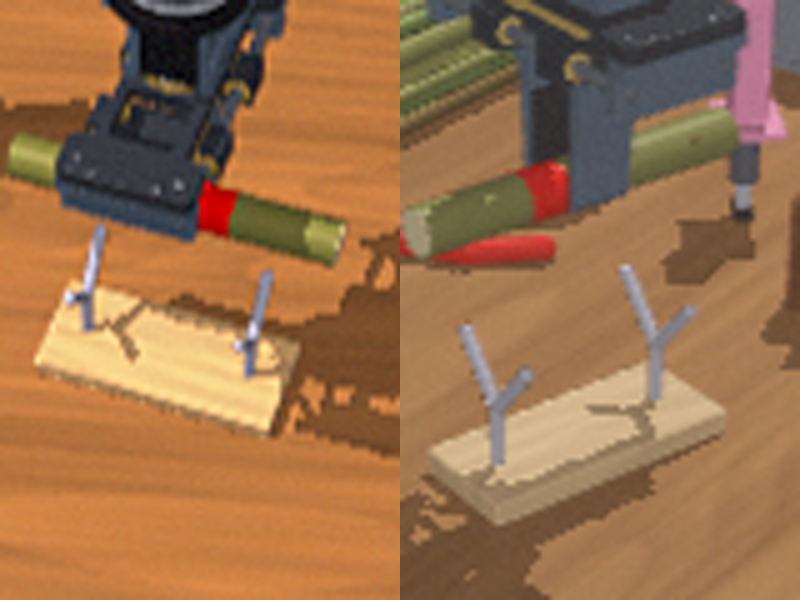

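The stick is held level above the rest, with its band on the +y side. I'll triangulate the fork tops from both views to check the rest before lowering.

Run:
```python
from h import *
c=env.get_calibration("scene");d=env.get_calibration("side")
a=lambda p:(p[0]/5+225-.4,p[1]/5+110-.4);b=lambda p:((p[0]-400)/5+235-.4,p[1]/5+130-.4)
T=[tri(c,a(p),d,b(q)) for p,q in(((70,297),(625,268)),((243,345),(465,330)),((100,230),(691,312)),((267,275),(528,374)))]
print(np.round(T,1),np.mean(T,0)); u=T[1]-T[0]+T[3]-T[2];print(np.degrees(np.arctan2(u[1],u[0])))
# stick axis in the air: band mid
for n,I,cc in(("s",np.load("pics/c1s.npy"),c),("d",np.load("pics/c1d.npy"),d)):
    m,bl=blobs(I,(0,200,90),(9,255,255),20)
    print(n,[(x[0],x[1]) for x in bl if (n=="s" and 255<x[1][0]<285) or (n=="d" and 250<x[1][0]<280)], proj(cc,(501,-44.5,174)))
```

```text
[[ 509.8 -129.4   87.1]
 [ 534.3  -21.3   86.4]
 [ 454.2 -117.1   84.6]
 [ 479.8  -10.    85.6]] [494.49031004 -69.4367598   85.92743633]
76.8971009622022
s [([265, 147, 8, 11, 63], [268.0, 151.4])] [267.1915396  151.32501431]
d [([259, 163, 9, 10, 53], [264.0, 167.2])] [262.33175008 167.21798712]
```

Everything agrees to 1–2 mm. Lowering.

```bash
python3 -m jog '[{"dx":0.0003,"dy":-0.001,"dz":-0.02,"wx":0,"wy":0,"wz":0,"grip":1},{"dx":0,"dy":0,"dz":-0.02,"wx":0,"wy":0,"wz":0,"grip":1},{"dx":0,"dy":0,"dz":-0.02,"wx":0,"wy":0,"wz":0,"grip":1},{"dx":0,"dy":0,"dz":-0.015,"wx":0,"wy":0,"wz":0,"grip":1},{"dx":0,"dy":0,"dz":-0.008,"wx":0,"wy":0,"wz":0,"grip":1},{"dx":0,"dy":0,"dz":-0.004,"wx":0,"wy":0,"wz":0,"grip":1},{"dx":0,"dy":0,"dz":-0.003,"wx":0,"wy":0,"wz":0,"grip":1},{"dx":0,"dy":0,"dz":-0.001,"wx":0,"wy":0,"wz":0,"grip":1},{"dx":0,"dy":0,"dz":0,"wx":0,"wy":0,"wz":0,"grip":1}]'
python3 -m jog '[{"dx":0,"dy":0,"dz":-0.002,"wx":0,"wy":0,"wz":0,"grip":1},{"dx":0,"dy":0,"dz":0,"wx":0,"wy":0,"wz":0,"grip":1}]'
```

```text
time_s: 7.0
ee_pos: [495.4, -70.0, 75.4]
ee_rot: [179.9, -0.0, 76.3]
force: [-0.1, 0.0, -0.5]
gripper_width: 27.6
time_s: 7.2
ee_pos: [495.3, -70.1, 73.2]
ee_rot: [179.9, -0.0, 76.2]
force: [1.0, 0.0, -0.0]
gripper_width: 27.4
```

```bash
python3 -m jog '[{"dx":0,"dy":0,"dz":-0.001,"wx":0,"wy":0,"wz":0,"grip":1},{"dx":0,"dy":0,"dz":0,"wx":0,"wy":0,"wz":0,"grip":1}]';python3 -m jog '[{"dx":0,"dy":0,"dz":-0.001,"wx":0,"wy":0,"wz":0,"grip":1},{"dx":0,"dy":0,"dz":0,"wx":0,"wy":0,"wz":0,"grip":1}]'
```

```text
time_s: 7.4
ee_pos: [495.5, -70.2, 72.5]
ee_rot: [179.9, 0.0, 76.3]
force: [0.4, -1.5, 2.4]
gripper_width: 27.3
time_s: 7.6
ee_pos: [495.6, -70.2, 72.3]
ee_rot: [179.9, 0.0, 76.3]
force: [-2.2, -0.2, 9.6]
gripper_width: 27.3
```

The force shows the stick seated. Releasing.

```bash
python3 -m jog '[{"dx":0,"dy":0,"dz":0.0005,"wx":0,"wy":0,"wz":0,"grip":0.3},{"dx":0,"dy":0,"dz":0,"wx":0,"wy":0,"wz":0,"grip":0.2},{"dx":0,"dy":0,"dz":0,"wx":0,"wy":0,"wz":0,"grip":0},{"dx":0,"dy":0,"dz":0,"wx":0,"wy":0,"wz":0,"grip":-0.5},{"dx":0,"dy":0,"dz":0,"wx":0,"wy":0,"wz":0,"grip":-0.8},{"dx":0,"dy":0,"dz":0,"wx":0,"wy":0,"wz":0,"grip":-0.8},{"dx":0,"dy":0,"dz":0,"wx":0,"wy":0,"wz":0,"grip":-0.8}]'
python3 -m jog '[{"dx":0,"dy":0,"dz":0.02,"wx":0,"wy":0,"wz":0,"grip":-0.8},{"dx":0,"dy":0,"dz":0.04,"wx":0,"wy":0,"wz":0,"grip":-0.8},{"dx":0,"dy":0,"dz":0.05,"wx":0,"wy":0,"wz":0,"grip":-0.8},{"dx":0,"dy":0,"dz":0.05,"wx":0,"wy":0,"wz":0,"grip":-0.8},{"dx":0,"dy":0,"dz":0.05,"wx":0,"wy":0,"wz":0,"grip":-0.8},{"dx":-0.005,"dy":-0.03,"dz":0.04,"wx":0,"wy":0,"wz":-0.1,"grip":-0.8},{"dx":-0.005,"dy":-0.03,"dz":0.02,"wx":0,"wy":0,"wz":-0.1,"grip":-0.8},{"dx":-0.005,"dy":-0.03,"dz":0,"wx":0,"wy":0,"wz":-0.1,"grip":-0.8},{"dx":-0.005,"dy":-0.03,"dz":0,"wx":0,"wy":0,"wz":-0.1,"grip":-0.8}]'
python3 cap.py c2 225 110 235 130
python3 - <<'E'
from h import *
c=env.get_calibration("scene");d=env.get_calibration("side")
for k in((143,165),(164,200),(204,138),(163,140)): print(np.round(ray(c,k,3),0)[:2])
# heights: tops over foot (800-px coords of first pictures)
for n,p,q in(("purple",(200,186),(558,170)),("green",(244,168),None),("bigyel",(308,138),(577,216)),("pink",(240,268),(477,202))):
    if q: print(n,tri(c,np.array(p)*.64,d,np.array(q)*.64).round(0))
E
```

```text
time_s: 8.3
ee_pos: [495.0, -70.0, 71.4]
ee_rot: [-180.0, -0.0, 76.2]
force: [-0.3, -0.2, -0.5]
gripper_width: 73.6
time_s: 9.2
ee_pos: [475.0, -191.0, 342.3]
ee_rot: [179.9, -0.0, 53.1]
force: [0.5, -0.3, -0.1]
gripper_width: 81.9
[ 475.  -191.   342.3] [179.9  -0.   53.1] 81.93151724321456 9.2
[ 465. -461.]
[ 593. -360.]
[ 328. -276.]
[ 351. -418.]
purple [ 465. -453.  226.]
bigyel [ 324. -274.  228.]
pink [ 591. -363.  154.]
```

View pics/c2.png

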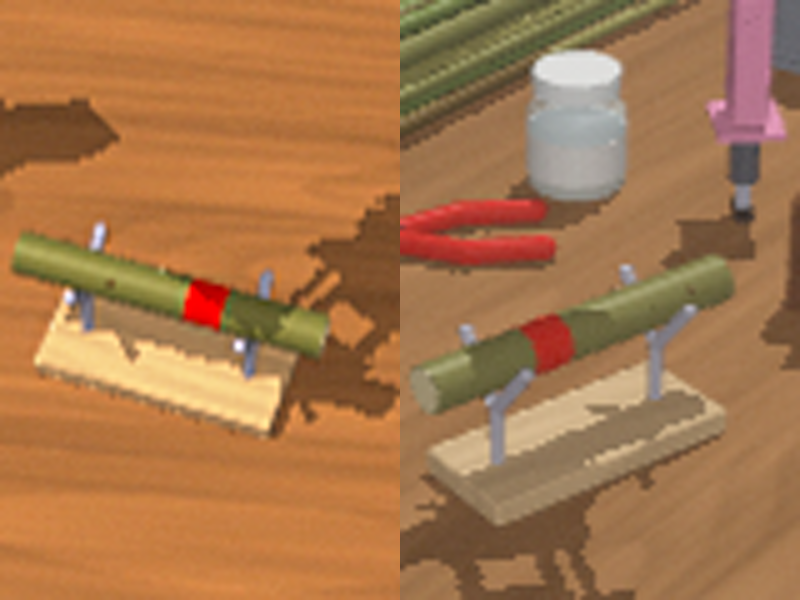

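The stick lies in both forks, with its band at scene-crop (205,303) and side-crop (548,343). Next I'll hover over the meter and check clearance to the purple one, which is about 230 mm tall and 130 mm away.

```bash
python3 -m jog '[{"dx":-0.0015,"dy":-0.03,"dz":0,"wx":0,"wy":0,"wz":-0.12,"grip":-0.4},{"dx":-0.0015,"dy":-0.03,"dz":0,"wx":0,"wy":0,"wz":-0.12,"grip":-0.4},{"dx":-0.0015,"dy":-0.03,"dz":0,"wx":0,"wy":0,"wz":-0.12,"grip":-0.4},{"dx":-0.0015,"dy":-0.03,"dz":-0.01,"wx":0,"wy":0,"wz":-0.12,"grip":-0.4},{"dx":-0.001,"dy":-0.016,"dz":-0.01,"wx":0,"wy":0,"wz":-0.127,"grip":-0.4},{"dx":0,"dy":0,"dz":0,"wx":0,"wy":0,"wz":0,"grip":-0.4},{"dx":0,"dy":0,"dz":0,"wx":0,"wy":0,"wz":0,"grip":-0.4}]'
python3 - <<'E'
from h import *
s=env.state();c=env.get_calibration("wrist");f=env.grab_frame("wrist");print(s["ee_pos"].round(1),s["ee_rot"].round(1),s["time_s"])
cv2.imwrite("pics/w3.png",cv2.resize(f[:,:,::-1],(800,600)));np.save("pics/w3.npy",f)
print({k:np.round(v,3).tolist() for k,v in c.items()})
for nm,lo,hi,z in(("yel",(23,180,100),(33,255,255),170),("purp",(125,100,60),(160,255,255),226)):
    for st,ce,l in blobs(f,lo,hi,150)[1]:
        P=np.float32([ray(c,p[::-1],z)[:2] for p in np.argwhere(l)]);print(nm,st,np.round(cv2.boxPoints(cv2.minAreaRect(P))).tolist())
sc=env.get_calibration("scene");d=env.get_calibration("side");S=np.load("pics/c2s.npy");D=np.load("pics/c2d.npy")
a=[x for x in blobs(S,(0,200,90),(9,255,255),20)[1] if 255<x[1][0]<280][0];b=[x for x in blobs(D,(0,200,90),(9,255,255),20)[1] if 250<x[1][0]<280]
b=min(b,key=lambda x:abs(x[1][1]-198))
print("band",a[1],b[1],ray(sc,a[1],86),tri(sc,a[1],d,b[1]))
E
```

```text
time_s: 10.0
ee_pos: [468.2, -325.0, 321.1]
ee_rot: [-179.9, -0.0, 18.7]
force: [0.3, -0.0, 0.4]
gripper_width: 64.0
[ 468.2 -325.   321.1] [-179.9   -0.    18.7] 10.0
{'fx': 281.955, 'fy': 281.955, 'cx': 254.823, 'cy': 196.075, 'R': [[0.321, -0.947, -0.002], [-0.907, -0.308, 0.286], [-0.272, -0.09, -0.958]], 't': [-456.864, 262.751, 591.436]}
yel [248, 159, 20, 40, 392] [[450.0, -322.0], [457.0, -343.0], [501.0, -328.0], [494.0, -307.0]]
purp [310, 168, 98, 79, 3531] [[436.0, -462.0], [482.0, -486.0], [528.0, -399.0], [482.0, -375.0]]
band [265.6, 170.2] [264.6, 197.7] [505.27344858 -46.44639543  86.        ] [499.05283675 -48.41909177  79.96187524]
```

View pics/w3.png

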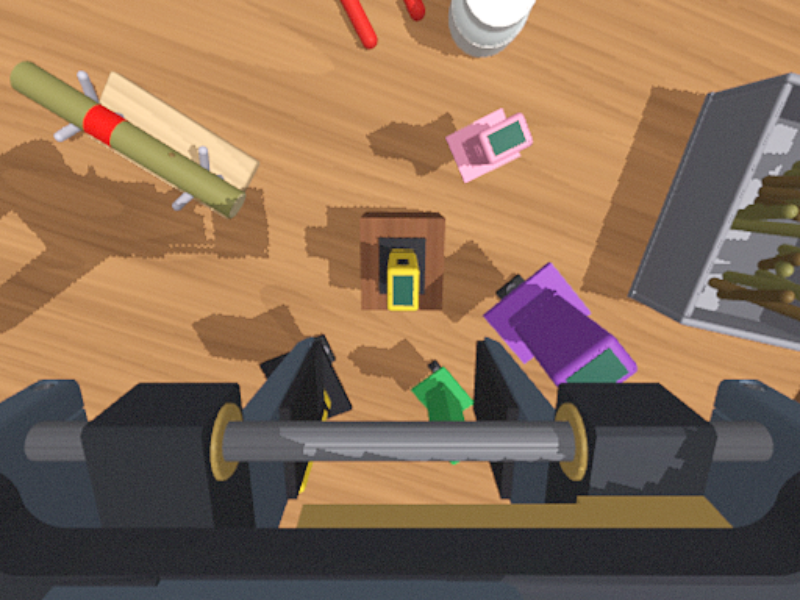

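The picture shows the small yellow meter upright in its stand at (403,275), square to the tool. Purple is on the right with its top at about (600,365). I'll compute how much room the gripper body has there.

Run:
```python
from h import *
c=env.get_calibration("wrist");a=np.radians(18.7);ex=np.array([np.cos(a),np.sin(a)]);ey=np.array([np.sin(a),-np.cos(a)])
def T(n,pts,z):
    for p in pts:
        w=ray(c,(p[0]*.64,p[1]*.64),z)[:2];r=w-(468.2,-326.5);print(n,p,w.round(0),"tool xy",np.round([r@ex,r@ey]))
T("purple",[(598,347),(636,371),(566,382)],226)
T("top",[(387,277),(416,277),(419,309),(388,309)],170)
T("stand",[(361,217),(443,217),(445,308),(361,308)],75)
T("collar",[(379,238),(426,238)],80)
```

```text
purple (598, 347) [ 486. -454.] tool xy [-24. 127.]
purple (636, 371) [ 479. -485.] tool xy [-40. 154.]
purple (566, 382) [ 457. -445.] tool xy [-48. 109.]
top (387, 277) [ 474. -313.] tool xy [ 10. -11.]
top (416, 277) [ 481. -334.] tool xy [10. 11.]
top (419, 309) [ 458. -344.] tool xy [-15.  14.]
top (388, 309) [ 451. -322.] tool xy [-15. -10.]
stand (361, 217) [ 499. -277.] tool xy [ 45. -37.]
stand (443, 217) [ 524. -349.] tool xy [45. 39.]
stand (445, 308) [ 442. -382.] tool xy [-43.  44.]
stand (361, 308) [ 415. -303.] tool xy [-43. -39.]
collar (379, 238) [ 487. -299.] tool xy [ 27. -20.]
collar (426, 238) [ 501. -340.] tool xy [27. 23.]
```

The gripper body clears purple by about 20 mm. Descending and gripping.

```bash
python3 -m jog '[{"dx":0.001,"dy":-0.002,"dz":-0.03,"wx":0,"wy":0,"wz":0,"grip":-0.4},{"dx":0,"dy":0,"dz":-0.04,"wx":0,"wy":0,"wz":0,"grip":-0.4},{"dx":0,"dy":0,"dz":-0.04,"wx":0,"wy":0,"wz":0,"grip":-0.4},{"dx":0,"dy":0,"dz":-0.04,"wx":0,"wy":0,"wz":0,"grip":-0.4},{"dx":0,"dy":0,"dz":-0.03,"wx":0,"wy":0,"wz":0,"grip":-0.4},{"dx":0,"dy":0,"dz":-0.02,"wx":0,"wy":0,"wz":0,"grip":-0.4},{"dx":0,"dy":0,"dz":-0.008,"wx":0,"wy":0,"wz":0,"grip":-0.4},{"dx":0,"dy":0,"dz":0,"wx":0,"wy":0,"wz":0,"grip":-0.4},{"dx":0,"dy":0,"dz":0,"wx":0,"wy":0,"wz":0,"grip":0},{"dx":0,"dy":0,"dz":0,"wx":0,"wy":0,"wz":0,"grip":0.3}]' 35
python3 -m jog '[{"dx":0,"dy":0,"dz":0,"wx":0,"wy":0,"wz":0,"grip":0.4},{"dx":0,"dy":0,"dz":0,"wx":0,"wy":0,"wz":0,"grip":1},{"dx":0,"dy":0,"dz":0,"wx":0,"wy":0,"wz":0,"grip":1},{"dx":0,"dy":0,"dz":0,"wx":0,"wy":0,"wz":0,"grip":1},{"dx":0,"dy":0,"dz":0,"wx":0,"wy":0,"wz":0,"grip":1},{"dx":0,"dy":0,"dz":0,"wx":0,"wy":0,"wz":0,"grip":1}]'
```

```text
time_s: 11.05
ee_pos: [470.1, -328.3, 115.0]
ee_rot: [179.8, -0.1, 18.6]
force: [-0.2, 0.0, -0.2]
gripper_width: 50.7
time_s: 11.65
ee_pos: [469.1, -327.9, 113.6]
ee_rot: [180.0, -0.0, 18.6]
force: [-0.0, 0.6, 1.2]
gripper_width: 23.9
```

Gripped at 23.9 mm. Lifting straight up, then across to the band at about (501, -47).

```bash
python3 -m jog '[{"dx":0,"dy":0,"dz":0.01,"wx":0,"wy":0,"wz":0,"grip":1},{"dx":0,"dy":0,"dz":0.02,"wx":0,"wy":0,"wz":0,"grip":1},{"dx":0,"dy":0,"dz":0.03,"wx":0,"wy":0,"wz":0,"grip":1},{"dx":0,"dy":0,"dz":0.03,"wx":0,"wy":0,"wz":0,"grip":1},{"dx":0,"dy":0,"dz":0.03,"wx":0,"wy":0,"wz":0,"grip":1},{"dx":0,"dy":0,"dz":0.03,"wx":0,"wy":0,"wz":0,"grip":1},{"dx":0,"dy":0,"dz":0.02,"wx":0,"wy":0,"wz":0,"grip":1},{"dx":0.003,"dy":0.026,"dz":0,"wx":0,"wy":0,"wz":0.08,"grip":1},{"dx":0.003,"dy":0.028,"dz":0,"wx":0,"wy":0,"wz":0.11,"grip":1},{"dx":0.003,"dy":0.028,"dz":0,"wx":0,"wy":0,"wz":0.11,"grip":1}]'
python3 -m jog '[{"dx":0.003,"dy":0.03,"dz":0,"wx":0,"wy":0,"wz":0.11,"grip":1},{"dx":0.003,"dy":0.03,"dz":0,"wx":0,"wy":0,"wz":0.11,"grip":1},{"dx":0.003,"dy":0.03,"dz":0,"wx":0,"wy":0,"wz":0.11,"grip":1},{"dx":0.003,"dy":0.03,"dz":0,"wx":0,"wy":0,"wz":0.11,"grip":1},{"dx":0.003,"dy":0.03,"dz":0,"wx":0,"wy":0,"wz":0.11,"grip":1},{"dx":0.003,"dy":0.025,"dz":0,"wx":0,"wy":0,"wz":0.1,"grip":1},{"dx":0.002,"dy":0.016,"dz":-0.02,"wx":0,"wy":0,"wz":0.06,"grip":1},{"dx":0.002,"dy":0.008,"dz":-0.02,"wx":0,"wy":0,"wz":0,"grip":1},{"dx":0,"dy":0,"dz":-0.02,"wx":0,"wy":0,"wz":0,"grip":1},{"dx":0,"dy":0,"dz":0,"wx":0,"wy":0,"wz":0,"grip":1}]'
```

```text
time_s: 12.65
ee_pos: [477.9, -245.1, 283.5]
ee_rot: [-180.0, -0.0, 36.0]
force: [0.2, 0.5, -2.0]
gripper_width: 23.9
time_s: 13.65
ee_pos: [498.0, -46.3, 220.9]
ee_rot: [-179.6, 0.0, 76.5]
force: [-0.2, -0.2, -1.9]
gripper_width: 23.8
```

```bash
python3 -m jog '[{"dx":0.0025,"dy":0,"dz":-0.008,"wx":0,"wy":0,"wz":0,"grip":1},{"dx":0,"dy":0,"dz":-0.005,"wx":0,"wy":0,"wz":0,"grip":1},{"dx":0,"dy":0,"dz":0,"wx":0,"wy":0,"wz":0,"grip":1},{"dx":0,"dy":0,"dz":0,"wx":0,"wy":0,"wz":0,"grip":1}]'
python3 cap.py c3 225 95 235 115
```

```text
time_s: 14.05
ee_pos: [502.8, -47.1, 210.8]
ee_rot: [180.0, -0.0, 76.4]
force: [0.4, -0.5, -1.3]
gripper_width: 23.9
[502.8 -47.1 210.8] [180.   -0.   76.4] 23.94535879098394 14.05
```

View pics/c3.png

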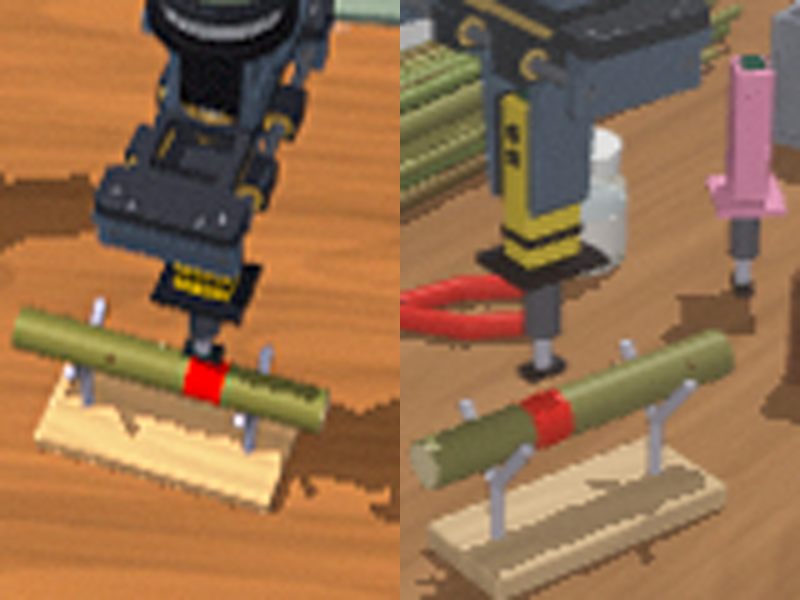

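The foot hangs just above the band, at scene-crop (205,353) and side-crop (542,371). A numeric check before pressing.

Run:
```python
from h import *
c=env.get_calibration("scene");d=env.get_calibration("side");a=np.radians(76.5);e=np.array([np.cos(a),np.sin(a)]);n=np.array([-e[1],e[0]])
A=lambda p:(p[0]/5+225-.4,p[1]/5+95-.4);B=lambda p:((p[0]-400)/5+235-.4,p[1]/5+115-.4)
def rep(k,X): r=X[:2]-(495.3,-69.4);print(k,X.round(1),"along %.1f across %.1f"%(r@e,r@n))
rep("foot tri",tri(c,A((205.5,353)),d,B((542,370))))
S=np.load("pics/c3s.npy");D=np.load("pics/c3d.npy")
for k,I,cc,lo,hi in(("scene",S,c,255,280),("side",D,d,250,280)):
    bl=[x for x in blobs(I,(0,200,90),(9,255,255),20)[1] if lo<x[1][0]<hi and (k=="scene" or x[1][1]>185)]
    for b in bl:
        # remove view-facing surface offset: axis point = surface pt - 12.5 mm toward camera (perp. to stick)
        v=-np.array(cc["R"])[2];v=v-(v[:2]@e)*np.r_[e,0];v/=np.linalg.norm(v)
        z=78.8+12.5*v[2];rep("band "+k+str(b[1]),ray(cc,b[1],z)-12.5*v)
rep("TCP",env.state()["ee_pos"])
```

```text
foot tri [502.1 -47.4 108.2] along 23.0 across -1.5
band scene[265.7, 170.5] [502.3 -44.4  78.8] along 26.0 across -0.9
band side[264.6, 198.1] [501.1 -43.8  78.8] along 26.2 across 0.4
TCP [502.9 -47.1 210.8] along 23.5 across -2.1
```

The foot is about 2.7 mm short along the stick and 1.3 mm off across it. I'll correct both and press down in small steps, watching the force.

```bash
python3 -m jog '[{"dx":-0.0007,"dy":0.003,"dz":-0.003,"wx":0,"wy":0,"wz":0,"grip":1},{"dx":0,"dy":0,"dz":-0.004,"wx":0,"wy":0,"wz":0,"grip":1},{"dx":0,"dy":0,"dz":-0.003,"wx":0,"wy":0,"wz":0,"grip":1},{"dx":0,"dy":0,"dz":-0.002,"wx":0,"wy":0,"wz":0,"grip":1},{"dx":0,"dy":0,"dz":0,"wx":0,"wy":0,"wz":0,"grip":1},{"dx":0,"dy":0,"dz":0,"wx":0,"wy":0,"wz":0,"grip":1}]'
python3 -m jog '[{"dx":0,"dy":0,"dz":-0.002,"wx":0,"wy":0,"wz":0,"grip":1},{"dx":0,"dy":0,"dz":-0.002,"wx":0,"wy":0,"wz":0,"grip":1},{"dx":0,"dy":0,"dz":0,"wx":0,"wy":0,"wz":0,"grip":1},{"dx":0,"dy":0,"dz":0,"wx":0,"wy":0,"wz":0,"grip":1}]'
python3 -m jog '[{"dx":0,"dy":0,"dz":-0.001,"wx":0,"wy":0,"wz":0,"grip":1},{"dx":0,"dy":0,"dz":-0.001,"wx":0,"wy":0,"wz":0,"grip":1},{"dx":0,"dy":0,"dz":0,"wx":0,"wy":0,"wz":0,"grip":1},{"dx":0,"dy":0,"dz":0,"wx":0,"wy":0,"wz":0,"grip":1}]'
```

```text
time_s: 14.75
ee_pos: [501.9, -43.9, 198.3]
ee_rot: [180.0, 0.0, 76.4]
force: [0.3, -0.0, -1.5]
gripper_width: 23.7
time_s: 15.15
ee_pos: [502.2, -43.9, 194.6]
ee_rot: [179.9, -0.0, 76.4]
force: [-0.1, 0.6, 1.0]
gripper_width: 23.9
time_s: 15.55
ee_pos: [502.1, -43.9, 192.5]
ee_rot: [180.0, -0.0, 76.4]
force: [1.5, -0.3, 1.5]
gripper_width: 23.6
```

```bash
python3 -m jog '[{"dx":0,"dy":0,"dz":-0.001,"wx":0,"wy":0,"wz":0,"grip":1},{"dx":0,"dy":0,"dz":-0.0008,"wx":0,"wy":0,"wz":0,"grip":1},{"dx":0,"dy":0,"dz":0,"wx":0,"wy":0,"wz":0,"grip":1},{"dx":0,"dy":0,"dz":0,"wx":0,"wy":0,"wz":0,"grip":1},{"dx":0,"dy":0,"dz":0,"wx":0,"wy":0,"wz":0,"grip":1}]'
python3 cap.py c4 225 95 235 115
python3 - <<'E'
from h import *
print(np.mean([(env.grab_frame("scene"),env.state()["force"])[1] for _ in range(8)],0).round(2))
E
```

```text
time_s: 16.05
ee_pos: [502.1, -43.9, 190.7]
ee_rot: [180.0, -0.0, 76.4]
force: [1.4, -0.0, 2.0]
gripper_width: 23.8
[502.1 -43.9 190.7] [180.   -0.   76.4] 23.848436514721797 16.05
[1.49 0.19 1.73]
```

View pics/c4.png

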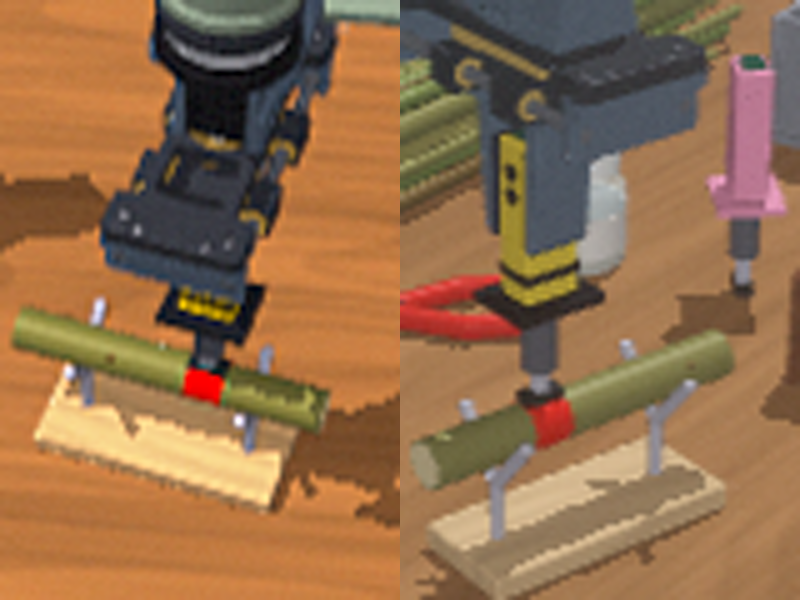

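The foot sits squarely on the red band and the stick has not moved: its ends are at the same pixels as before. The contact force is about 3.4 N. One last numeric check of the foot position.

Run:
```python
from h import *
c=env.get_calibration("scene");d=env.get_calibration("side");a=np.radians(76.5);e=np.array([np.cos(a),np.sin(a)]);n=np.array([-e[1],e[0]])
S=np.load("pics/c4s.npy");D=np.load("pics/c4d.npy")
A=lambda p:(p[0]/5+225-.4,p[1]/5+95-.4);B=lambda p:((p[0]-400)/5+235-.4,p[1]/5+115-.4)
for k,p,q in(("foot",(208,367),(541,393)),("collar front/near corners",(243,342),(604,297)),("collar other",(160,322),(532,324))):
    X=tri(c,A(p),d,B(q));r=X[:2]-(495.3,-69.4);print(k,X.round(1),"along %.1f across %.1f"%(r@e,r@n))
```

```text
foot [502.1 -45.9  94.5] along 24.5 across -1.1
collar front/near corners [492.2 -49.3 143.7] along 18.8 across 7.7
collar other [511.6 -64.8 132.1] along 8.3 across -14.8
```

```bash
python3 -c "
from workcell import env
s=env.state();print(s['time_s'],s['force'],s['ee_pos'],s['gripper_width']);print(env.job_done())"
```

```text
16.55 [0.92273181 0.54094745 0.9911711 ] [502.05071486 -43.90361157 190.5885486 ] 24.325536336837473
the job is handed in; nothing more can be done
None
```

The red-banded stick is in both forks of the V-rest and let go. I lifted the small yellow meter from its stand and handed the job in at 16.6 s, still holding it upright on the red band. No verdict was reported.

**Last checks:**
- **Stick:** its ends are at the same pixels before and after pressing. The band's middle is about 26 mm from the rest's centre, so the stick is centred to within 1–2 mm.
- **Foot position:** about 1.5 mm from the band's middle along the stick and about 1 mm across. The tool's yaw was 76.4°, against 76.5° for the rest.
- **Press:** the contact force averaged about 3.4 N, allowing for the meter's weight. The height puts the foot about 6–7 mm in. The grip opening stayed at about 24 mm.

**Checks that disagreed:**
- The averaged force also showed about 1.5 N sideways on the tool, which I did not remove or explain. The last single reading was 0.9 N sideways and about 2.7 N of contact.
- A two-view check on the meter's collar corners gave no usable result, most likely because I matched the wrong corners. Uprightness therefore rests on the tool's reading of 180°/0° and the pictures.

The first set of moves was refused because its rows lacked some fields, and nothing moved. I took 9 pictures for viewing, crops included.

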